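# Uncover the development rack and set the test cassettes up for reading

### The job

The tests have developed: move the timer off the rack's cover on to the bare table, lever the front edge of the loose cover up against the rack's leaning back panel, and lay the cover flat on the table turned over, its gasketed inside facing up to stay clean. Then draw every cassette up out of its slot and lean them side by side on the aluminium reading easel, bottom edge in the trough and printed face towards you. Leave the sample pots and the marker where they are.

Things in the scene. Friction and masses are not known exactly. Their poses are not given: they have to be found in the camera images.
- rack: Fixed white box rack, open on top, x -59 to 53, y -86 to 86 mm, rim z 62, floor z 8 mm; its x axis runs from its front (card frame; faces left, +y) to its back panel; z up. Three upright slots 8 mm wide at y -45, 0 and +45 mm, between ribs inside front and rear wall (from 41 mm off the middle). A cassette stands in a slot on a long edge, long side along x, free space beside its faces.
- panel_foot (a point): Middle of the line where the rack's fixed back panel rises from the rear rim (rack x 53, z 62 mm; axes as the rack's). The panel, as wide as the rack, is 73 mm high and leans away by 15 degrees (top edge 20 mm further back). The tops of rear wall and ribs, 12 mm deep in front of it, are a ledge on which the cover's edge can stand while the cover leans on the panel.
- cover: Loose grey plastic plate 130 (x) x 176 (y) x 5 mm, 0.1-0.2 kg; origin at the centre of its inside face (black gasket strips), z from inside to outside, up at the start. Lies on the rim, rear edge (+x) 0-4 mm from the panel's foot, front edge (-x) 20 mm out over the front wall so a fingertip fits under. Levered past upright it stays leaning on the panel, 54 mm above it, free to pinch.
- easel: Fixed aluminium reading easel, 300 (y) x 68 (x) x 47 mm; origin under its middle, x away from the robot, z up. Trough 14 mm wide, floor z 4 mm, between the lip (x -22, its top z 13 mm) and the foot of the backstop (x -8 mm). The backstop, a 3 mm sheet, rises from there leaning 20 degrees back from upright to x +8, z 47 mm. Three finger notches 36 mm wide, open down to z 14 mm, air behind.
- place_0 (a point): Middle of the trough's floor in front of a finger notch of the easel (easel x -15, y -98, z 4 mm); axes as the easel's.
- place_1 (a point): Middle of the trough's floor in front of a finger notch of the easel (easel x -15, y 0, z 4 mm); axes as the easel's.
- place_2 (a point): Middle of the trough's floor in front of a finger notch of the easel (easel x -15, y +98, z 4 mm); axes as the easel's.
- cassette_84: Test cassette, flat rigid plate 89 x 47 x 5 mm, 11 g, may be absent; origin at the centre of its plain back, x along its long side, y along its short side, z out of its printed face. It starts upright in a slot of the rack, on a long edge, printed face to the rack's -y (to the robot), top edge just under the cover; its slot varies.
- cassette_93: Test cassette, flat rigid plate 90 x 49 x 5 mm, 11 g, may be absent; origin at the centre of its plain back, x along its long side, y along its short side, z out of its printed face. It starts upright in a slot of the rack, on a long edge, printed face to the rack's -y (to the robot), top edge just under the cover; its slot varies.
- cassette_91: Test cassette, flat rigid plate 91 x 52 x 5 mm, 11 g, may be absent; origin at the centre of its plain back, x along its long side, y along its short side, z out of its printed face. It starts upright in a slot of the rack, on a long edge, printed face to the rack's -y (to the robot), top edge just under the cover; its slot varies.
- pot_93: Bystander: lidded sample pot, 61 mm across, 56 mm high, origin under its centre.
- pot_85: Bystander: lidded sample pot, 61 mm across, 56 mm high, origin under its centre.
- bench_timer: Digital bench timer, case 62 x 62 x 17 mm with 3 mm buttons on top, 55 g, origin under its centre, z up; it starts standing on top of the cover.
- marker_0: Bystander: blue and white marker, 132 mm long (y), 18 mm thick, lying at the table's front edge, origin under its middle.

How it is judged:
By the outcome, as a careful person would: the job done as asked, in the order asked, and still so for the second after the job is handed in, with the robot touching nothing.
Of cassette_84, cassette_93, cassette_91 only 2 to 3 are there at a start; the rules pass over those that are not, and their reading is None.
At some moment in a run one of cover may be knocked a few centimetres aside while the robot is not near it.
It also fails if it takes over 208 s, if anything falls off the work surface, if the arm or the gripper's body presses on something with over 40 N, if the wrist force passes 120 N, or if a joint passes its speed limit or range.

### The arm

A 6-joint arm with a two-finger parallel gripper is mounted at the origin on a cart in front of the work surface, level with it; the furniture and walls round the work are solid. World frame = base frame: x ahead of the robot, y to its left, z up, the work surface at z = 0. Lengths are in m, angles in rad, forces in N, time in s.
With the tool pointing down it reaches from about 0.3 to 0.875 m from the base axis. Payload 6.4 kg.
Tool frame: the origin (TCP) lies at the very end of the fingers, on their centre line; the grasp point (between the pads) lies 19 mm behind it (manip.grip_depth is the distance from the TCP to the grasp point, in m); z points along the fingers, y is the direction in which the jaws open and shut (so a half turn about z gives the same grasp; the last joint's range is limited). The gripper opens to 88 mm and grips with 3 to 60 N. Pads are 18 mm wide; open, the fingers measure 123 mm over their backs; the gripper's body (75 mm by 187 mm) begins 45 mm behind the grasp point.
Start: joints at [0.908, 0.181, 1.607, -0, 1.354, -0.206], TCP at [0.254, 0.516, 0.239] pointing down, gripper open.
Joint ranges: [-2.99, 2.99], [-0.89, 2.07], [0.3, 2.58], [-1.14, 4.28], [0, 2.63], [-3.12, 3.12]. Speed limits (rad/s): [2.57, 2.57, 3.01, 3.14, 3.14, 3.14].

### API

Orientations are given as [roll, pitch, yaw] about the fixed x, y, z axes, in that order (R = Rz(yaw) Ry(pitch) Rx(roll)).
In Python, from rig import manip gives the robot as it stands.
- The arm moves only by the tool jog_arm, never from a script. Its argument "moves" is a list of rows, each a list of 7 numbers: the shift along the world's x, y, z in mm, then the turn, a rotation vector about the world's x, y, z in degrees, then the finger opening in mm, from 0 to 88.1. A call has 1 to 20 rows; each row shifts and turns the pose as measured when the row begins; what a row does not reach is not made up. A row lasts 1/8 s, in which the tool goes at most 62.5 mm and 10.7 degrees, less where a joint would pass 70% of its speed; a pose out of reach is approached as far as the arm can. A call with a gripper value outside its range is refused whole. The fingers move at their own pace and stop on an object; "newtons" is the grip in N (left out, the last holds). Time passes only in rows, so rows that do not move let the fingers close. It gives the time, the measured TCP pose, the force and the opening at its end, in the units of the state.
- manip.read_state(): the state, without advancing time (a new reading comes with each control period).
- manip.read_camera(name): name is "side" or "top"; returns a dict with "img" (384x512x3 uint8, red, green, blue), "vertical_fov" (degrees; the focal length in pixels is half the picture's height over the tangent of half this angle, whatever the lens; pixels are square), "cx", "cy" (the principal point, pixels), "view" (4x4, takes a point from world to camera coordinates). Camera axes: x right, y down, z forward; pixel columns grow to the right and rows downward; lengths in m; the calibration is good to about 2 mm. A picture is of the moment at which its call begins. There is no depth.
- manip.sign_off(): hands the job in, once; it reports no verdict.
Trained networks look in a picture, given as the dict that the camera call returned (one of the last four; its "shot" number tells which), for a name from the list of things; names that differ only in an ending like _2 or _b are one class to them, and where a whole thing is asked for, a point or a joint stands for the part that bears it (a point fixed in the world has none). Each returns a list of dicts, best first, with "confidence" (0 to 1); they miss things now and then, are a little off and sometimes report something else, mostly with a low value. They report only what shows in the picture. A call takes as long as a camera call.
- manip.recognise(picture, name): "location" ([x, y, z] in m, in world coordinates, good to about 4 mm: the middle of the surface that is visible of it).
- manip.tip_of(picture, name): "location" ([x, y, z] in m, in world coordinates, good to about 4 mm: a listed point, or the origin of a listed thing).
The state is a dict: "time": time; "joint_positions": joint angles; "qd": joint speeds; "effort": joint torques, N m; "tcp_pos": TCP position; "orientation": TCP orientation; "wrist_force": force on the tool from outside, world axes, zero at the start; "moment": the same for the moment, N m; "grip_width": opening from 0.0 (shut) to 1.0 (fully open).
Only numpy, scipy, OpenCV 4.12 (cv2) and the standard library are available. Lean on these libraries where they do the work, as an engineer would, in place of code of your own. Each camera call takes 0.05 s, during which the arm holds its last target. There are 200 camera calls.

## Working session

There is one attempt and no reset: what is moved stays moved. The work goes in short steps, Python scripts to look and compute and a tool call to move; the robot and the scene stay as the last step left them, time stands still between calls to the robot, and variables do not carry over. Pictures are saved under pics/ and viewed, about 12 in all and at most 16, crops included, and the job is handed in when it is done.

Besides the shell and the picture viewer there is one more tool, called as name([rows], argument=value, ...), one row to a line, values as JSON. jog_arm: Moves the arm, as the interface text tells. Its arguments: {"type":"object","properties":{"moves":{"type":"array"},"newtons":{"type":"number"}},"required":["moves"]}

```bash
ls; mkdir -p pics; cat > h.py <<'E'
import numpy as np, cv2
from rig import manip
def shot(cam,name=None):
    p=manip.read_camera(cam)
    if name: cv2.imwrite(f'pics/{name}.png',cv2.cvtColor(p['img'],cv2.COLOR_RGB2BGR))
    return p
def proj(p,X):
    X=np.atleast_2d(X); V=np.array(p['view']); c=X@V[:3,:3].T+V[:3,3]
    f=p['img'].shape[0]/2/np.tan(np.radians(p['vertical_fov'])/2)
    return np.c_[p['cx']+f*c[:,0]/c[:,2],p['cy']+f*c[:,1]/c[:,2]]
def ray(p,u,v,z):
    V=np.array(p['view']); f=p['img'].shape[0]/2/np.tan(np.radians(p['vertical_fov'])/2)
    R=V[:3,:3]; o=-R.T@V[:3,3]; d=R.T@np.array([(u-p['cx'])/f,(v-p['cy'])/f,1])
    return o+d*(z-o[2])/d[2]
E
python3 - <<'E'
from h import *
np.set_printoptions(precision=4,suppress=True)
for c in ('top','side'):
    p=shot(c,c+'0'); V=np.array(p['view']); print(c,-V[:3,:3].T@V[:3,3],V[2,:3],p['vertical_fov'],p['cx'],p['cy'])
    for n in 'rack panel_foot cover easel place_0 place_1 place_2 pot_93 bench_timer marker_0 cassette_84'.split():
        for k in ('recognise','tip_of'):
            print(n,k,[(np.round(d['location'],4).tolist(),round(d['confidence'],2)) for d in getattr(manip,k)(p,n)[:3]])
print(manip.read_state(),manip.grip_depth)
E
```

```text
pics
top [0.4406 0.021  1.2513] [ 0.0729 -0.0175 -0.9972] 42.40099852576387 256.8740793630814 187.1985171991215
rack recognise [([0.5066, -0.2106, 0.0991], 0.92)]
rack tip_of []
panel_foot recognise [([0.5097, -0.2182, 0.0957], 0.58)]
panel_foot tip_of [([0.5137, -0.206, 0.0559], 0.92)]
cover recognise [([0.5215, -0.1383, 0.0697], 0.74)]
cover tip_of [([0.5082, -0.1399, 0.0644], 0.77)]
easel recognise [([0.5244, 0.1995, 0.0059], 0.59)]
easel tip_of [([0.5243, 0.1979, 0.0], 0.72), ([0.5124, 0.2011, 0.0025], 0.2)]
place_0 recognise [([0.5234, 0.2045, 0.0058], 0.6), ([0.3663, -0.2003, 0.0154], 0.17)]
place_0 tip_of [([0.5109, 0.1995, 0.0021], 0.75), ([0.5166, 0.305, 0.0035], 0.65), ([0.5043, 0.1045, 0.0056], 0.57)]
place_1 recognise [([0.5234, 0.2045, 0.0058], 0.6), ([0.3663, -0.2003, 0.0154], 0.17)]
place_1 tip_of [([0.5109, 0.1995, 0.0021], 0.75), ([0.5166, 0.305, 0.0035], 0.65), ([0.5043, 0.1045, 0.0056], 0.57)]
place_2 recognise [([0.5234, 0.2045, 0.0058], 0.6), ([0.3663, -0.2003, 0.0154], 0.17)]
place_2 tip_of [([0.5109, 0.1995, 0.0021], 0.75), ([0.5166, 0.305, 0.0035], 0.65), ([0.
[... 1788 characters left out ...]
0.0003], 0.44)]
bench_timer tip_of [([0.463, -0.1343, 0.0656], 0.74)]
marker_0 recognise [([0.3712, -0.2128, 0.0164], 0.87)]
marker_0 tip_of [([0.3685, -0.1994, -0.0027], 0.6)]
cassette_84 recognise []
cassette_84 tip_of []
{'time': 2.3, 'joint_positions': array([ 0.9077,  0.1808,  1.607 ,  0.    ,  1.3538, -0.2063]), 'qd': array([ 0.    , -0.001 , -0.0016,  0.0006,  0.001 ,  0.0013]), 'effort': array([  0.0002, -43.3826, -34.2167,   0.0703,   0.0309,  -0.    ]), 'tcp_pos': array([0.2536, 0.5161, 0.2387]), 'orientation': array([-3.1416, -0.    ,  2.6848]), 'wrist_force': array([ 0.8729, -0.4526,  0.5901]), 'moment': array([-0.0033, -0.0616, -0.0158]), 'grip_width': 1.0018230366478564} 0.0187
```

```bash
python3 -c "
import cv2
a=cv2.imread('pics/top0.png');b=cv2.imread('pics/side0.png')
cv2.imwrite('pics/both0.png',cv2.vconcat([cv2.resize(a,(400,300)),cv2.resize(b,(400,300))]))"
```

```text
(no output)
```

View pics/top0.png

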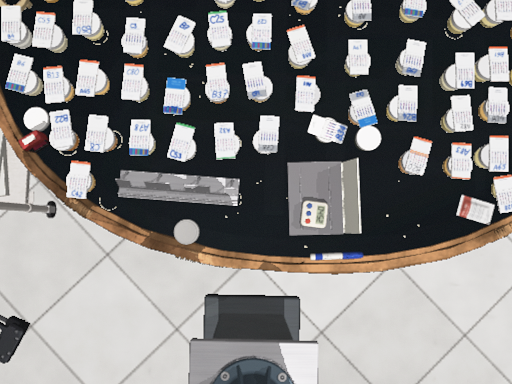

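View pics/side0.png

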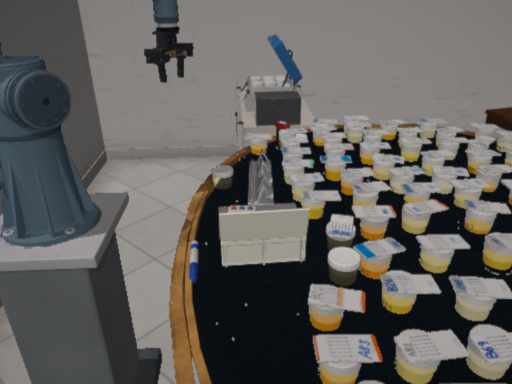

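The top view shows the cover at cols 288–343, rows 162–236, with the timer on it at (314,213). The panel is to its right (cols 343–360), the easel at cols 118–240, pot_93 at (187,232), pot_85 at (368,138) and the marker at (337,256). The side view shows the rack's back at (263,235). Next I'll enlarge the top view for the yaw angles and the free space.

```bash
python3 - <<'E'
from h import *
np.set_printoptions(precision=4,suppress=True)
p=shot('top')
im=cv2.cvtColor(p['img'],cv2.COLOR_RGB2BGR)
c=cv2.resize(im[130:270,230:480],None,fx=3.2,fy=3.2,interpolation=cv2.INTER_CUBIC)
e=cv2.resize(im[150:225,100:260],None,fx=2,fy=2,interpolation=cv2.INTER_CUBIC)
o=np.zeros((600,800,3),np.uint8); o[:448,:800]=c; o[450:600,:320]=e
cv2.imwrite('pics/crop1.png',o)
for n,u,v,z in [('cardpack',475,208,.01),('pot',417,165,.05),('edge',400,255,0),('edge',440,250,0),('pot460',460,165,.05),('edge',260,262,0),('edge230',230,255,0)]: print(n,ray(p,u,v,z))
E
```

```text
cardpack [ 0.4925 -0.5536  0.01  ]
pot [ 0.593  -0.3922  0.05  ]
edge [ 0.3696 -0.3663  0.    ]
edge [ 0.3845 -0.468   0.    ]
pot460 [ 0.5958 -0.4987  0.05  ]
edge [ 0.3442 -0.0133  0.    ]
edge230 [0.36   0.0623 0.    ]
```

View pics/crop1.png

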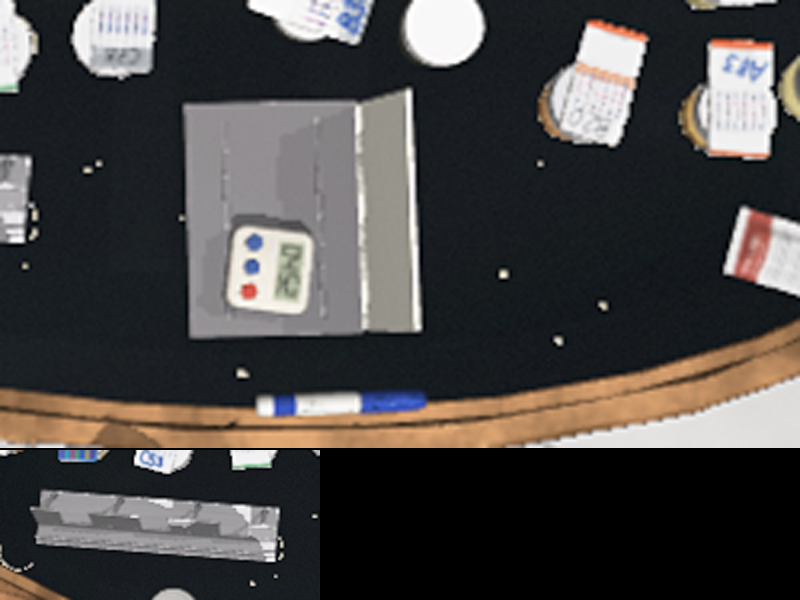

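```bash
python3 - <<'E'
from h import *
np.set_printoptions(precision=4,suppress=True)
p=shot('top')
def C(u,v): return 230+u/3.2,130+v/3.2
def E(u,v): return 100+u/2,150+(v-450)/2
def P(n,uv,z): r=ray(p,*uv,z); print(n,r); return r
a=P('cov FL',C(184,104),.067);b=P('cov FR',C(191,336),.067);c=P('rearL',C(355,102),.067);d=P('rearR',C(362,330),.067)
print('yaw of y axis',np.degrees(np.arctan2(*(a-b)[1::-1])),np.linalg.norm(a-b),np.linalg.norm(a-c),(a+b)/2)
t=[P('t',C(*q),.084) for q in [(237,222),(313,234),(303,312),(228,303)]]
print('timer',sum(t)/4,np.degrees(np.arctan2(*(t[1]-t[0])[1::-1])),np.degrees(np.arctan2(*(t[3]-t[0])[1::-1])))
for q,z in [((412,90),.135),((421,330),.135),((540,105),.01),((565,140),.02),((610,148),.056),((645,40),.056),((735,275),.01),((690,150),.03),((490,408),0),((600,390),0),((740,345),0),((480,418),0)]: P(str(q),C(*q),z)
for q,z in [((40,490),.047),((278,507),.047),((36,545),.013),((276,561),.013),((32,505),.047)]: P('E'+str(q),E(*q),z)
for n in ('place_0','easel','rack','panel_foot'):
  for cam in ('side',):
    s=shot(cam);print(n,[(d['location'],d['confidence']) for d in manip.tip_of(s,n)])
E
```

```text
cov FL [ 0.5887 -0.0722  0.067 ]
cov FR [ 0.4148 -0.0808  0.067 ]
rearL [ 0.5936 -0.2015  0.067 ]
rearR [ 0.4223 -0.2087  0.067 ]
yaw of y axis 2.823785869154725 0.17409134842350774 0.12931635136978234 [ 0.5018 -0.0765  0.067 ]
t [ 0.4999 -0.1118  0.084 ]
t [ 0.4924 -0.1682  0.084 ]
t [ 0.4347 -0.1616  0.084 ]
t [ 0.44   -0.1062  0.084 ]
timer [ 0.4668 -0.137   0.084 ] -97.55912082339906 174.62253576831327
(412, 90) [ 0.5945 -0.2293  0.135 ]
(421, 330) [ 0.4243 -0.2372  0.135 ]
(540, 105) [ 0.6024 -0.3594  0.01  ]
(565, 140) [ 0.574  -0.3761  0.02  ]
(610, 148) [ 0.5648 -0.3991  0.056 ]
(645, 40) [ 0.6487 -0.4261  0.056 ]
(735, 275) [ 0.4715 -0.5144  0.01  ]
(690, 150) [ 0.5676 -0.471   0.03  ]
(490, 408) [ 0.3624 -0.3235  0.    ]
(600, 390) [ 0.3785 -0.4107  0.    ]
(740, 345) [ 0.4164 -0.5224  0.    ]
(480, 418) [ 0.3544 -0.3156  0.    ]
E(40, 490) [0.5622 0.3338 0.047 ]
E(278, 507) [0.5488 0.044  0.047 ]
E(36, 545) [0.4967 0.3446 0.013 ]
E(276, 561) [0.4841 0.0453 0.013 ]
E(32, 505) [0.5436 0.3427 0.047 ]
place_0 [([0.5049, 0.1028, 0.0014], 0.92), ([0.5138, 0.2958, 0.0029], 0.71), ([0.5074, 0.197, 0.0062], 0.69)]
easel [([0.5255, 0.1965, 0.0032], 0.78)]
rack [([0.5083, -0.158, 0.0013], 0.92), ([0.5082, 0.1965, 0.0071], 0.43)]
panel_foot []
```

jog_arm([
  [18, -54, 0, 0, 0, -6, 88],
  [18, -54, 0, 0, 0, -6, 88],
  [18, -54, 0, 0, 0, -6, 88],
  [18, -54, 0, 0, 0, -6, 88],
  [18, -54, 0, 0, 0, -6, 88],
  [18, -54, 0, 0, 0, -6, 88],
  [18, -54, 0, 0, 0, -6, 88],
  [18, -54, 0, 0, 0, -6, 88],
  [18, -54, 0, 0, 0, -6, 88],
  [18, -54, 0, 0, 0, -6, 88],
  [18, -54, 0, 0, 0, -6, 88],
  [0, 0, 0, 0, 0, 0, 88],
])

```text
time: 4.3
tcp_pos: [0.4552, -0.097, 0.2415]
orientation: [3.13, 0.004, 1.497]
wrist_force: [0.4, 0.2, -0.8]
grip_width: 0.999
```

jog_arm([
  [12, -40, -40, 0, 0, -2.3, 88],
  [0, 0, -45, 0, 0, 0, 88],
  [0, 0, -45, 0, 0, 0, 88],
  [0, 0, 0, 0, 0, 0, 88],
])

```text
time: 4.8
tcp_pos: [0.4676, -0.1352, 0.1102]
orientation: [3.127, 0.003, 1.46]
wrist_force: [-0.1, 0.0, -0.4]
grip_width: 0.995
```

```bash
python3 - <<'E'
from h import *
s=manip.read_state(); print(s['tcp_pos'],s['orientation'],s['joint_positions'],s['wrist_force'])
for c in('top','side'):
  p=shot(c,c+'1'); print([(np.round(d['location'],3),d['confidence']) for d in manip.tip_of(p,'bench_timer')])
E
```

```text
[ 0.46763893 -0.13523419  0.11015236] [3.12734617 0.0033843  1.45980331] [-0.52768221  0.13823903  1.9426551   0.00308633  1.0463034  -0.41823964] [-0.10389912  0.00783385 -0.38128336]
[]
[(array([ 0.462, -0.137,  0.063]), 0.58)]
```

View pics/side1.png

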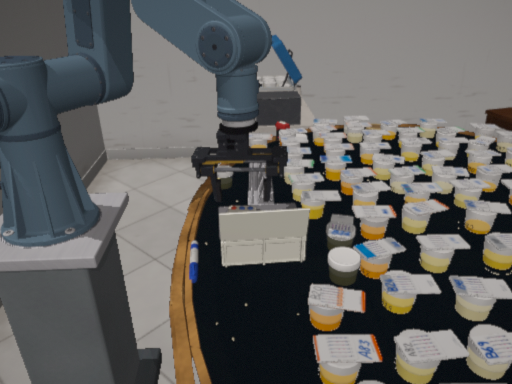

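jog_arm([
  [0, 0, -25, 0.8, 0, 0, 88],
  [0, 0, -15, 0, 0, 0, 88],
  [0, 0, 0, 0, 0, 0, 88],
  [0, 0, 0, 0, 0, 0, 50],
  [0, 0, 0, 0, 0, 0, 50],
  [0, 0, 0, 0, 0, 0, 50],
  [0, 0, 0, 0, 0, 0, 50],
], newtons=12)

```text
time: 5.88
tcp_pos: [0.4772, -0.1399, 0.0827]
orientation: [3.105, 0.0, 1.462]
wrist_force: [-0.4, -0.3, -0.6]
grip_width: 0.693
```

```bash
python3 - <<'E'
from h import *
s=manip.read_state(); print(s['tcp_pos'],s['orientation'],s['wrist_force'],s['joint_positions'],s['grip_width'])
a=shot('side')['img'][130:230,170:330];b=shot('top')['img'][140:260,250:410]
o=cv2.vconcat([cv2.resize(a,(480,300),interpolation=2),cv2.resize(b,(400,300),interpolation=2).copy() if 0 else cv2.resize(b,(480,300),interpolation=2)])
cv2.imwrite('pics/c2.png',o[:,:,::-1])
E
```

```text
[ 0.47718427 -0.13985988  0.0826875 ] [3.10540612e+00 2.83033806e-04 1.46152145e+00] [-0.35108536 -0.32658565 -0.57758079] [-0.53373295  0.193968    1.94631604  0.01777165  0.96828806 -0.43429299] 0.6930334783062065
```

View pics/c2.png

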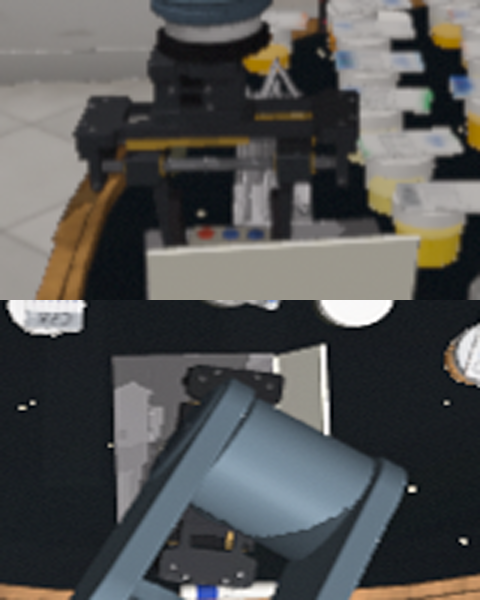

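jog_arm([
  [0, 0, 2, 0, 0, 0, 88],
  [0, 0, 0, 0, 0, 0, 88],
  [0, 0, 0, 0, 0, 0, 88],
  [0, 0, 3, 0.2, 2.1, 0, 88],
  [0, 0, 0, 0, 0, 0, 88],
])

```text
time: 6.6
tcp_pos: [0.4772, -0.14, 0.0878]
orientation: [-3.14, 0.001, 1.461]
wrist_force: [-0.6, 0.8, 0.2]
grip_width: 1.0
```

```bash
python3 - <<'E'
from h import *
s=manip.read_state(); print(s['tcp_pos'],s['orientation'],s['wrist_force'],s['grip_width'])
a=shot('side')['img'][130:280,170:330]
p=shot('side');print([(np.round(d['location'],3),d['confidence']) for d in manip.tip_of(p,'bench_timer')])
cv2.imwrite('pics/c3.png',cv2.resize(a,(640,600),interpolation=2)[:,:,::-1])
E
```

```text
[ 0.47716958 -0.13995658  0.08783911] [-3.14036446e+00  8.18953470e-04  1.46137628e+00] [-0.58285033  0.80265748  0.22360424] 0.9996520305856574
[(array([ 0.473, -0.135,  0.065]), 0.63)]
```

View pics/c3.png

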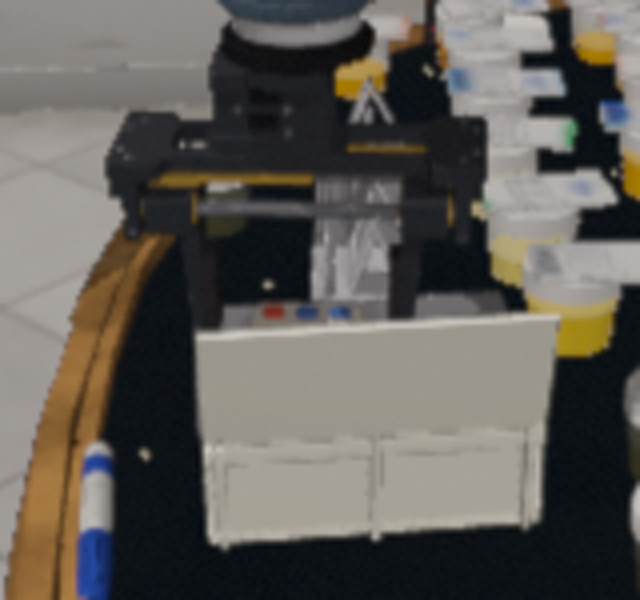

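The timer sits centred between the open fingers (crop columns 215–390), so I'll go down and check the force.

jog_arm([
  [0, 0, -8, 0, 0, 0, 88],
  [0, 0, -8, 0, 0, 0, 88],
  [0, 0, 0, 0, 0, 0, 88],
])

```text
time: 7.12
tcp_pos: [0.4756, -0.1392, 0.0696]
orientation: [-3.139, -0.0, 1.461]
wrist_force: [0.8, -1.2, 0.5]
grip_width: 1.003
```

jog_arm([
  [0, 0, 0, 0, 0, 0, 50],
  [0, 0, 0, 0, 0, 0, 50],
  [0, 0, 0, 0, 0, 0, 50],
  [0, 0, 0, 0, 0, 0, 50],
  [0, 0, 20, 0, 0, 0, 50],
  [0, 0, 40, 0, 0, 0, 50],
  [0, 0, 0, 0, 0, 0, 50],
], newtons=12)

```text
time: 8.0
tcp_pos: [0.4752, -0.139, 0.1308]
orientation: [-3.138, -0.001, 1.461]
wrist_force: [0.2, -0.7, -0.7]
grip_width: 0.702
```

jog_arm([
  [-15, 56, 0, 0, 0, 0, 50],
  [-15, 56, 0, 0, 0, 0, 50],
  [-15, 57, 0, 0, 0, 0, 50],
  [0, 0, -50, 0, 0, 0, 50],
  [0, 0, -40, 0, 0, 0, 50],
  [0, 0, -20, 0, 0, 0, 50],
  [0, 0, -10, 0, 0, 0, 50],
  [0, 0, -3, 0, 0, 0, 50],
  [0, 0, 0, 0, 0, 0, 50],
])

```text
time: 9.12
tcp_pos: [0.4258, 0.0355, 0.002]
orientation: [-3.137, -0.001, 1.461]
wrist_force: [-0.7, -0.2, -0.4]
grip_width: 0.702
```

jog_arm([
  [0, 0, 0, 0, 0, 0, 80],
  [0, 0, 0, 0, 0, 0, 80],
  [0, 0, 20, 0, 0, 0, 80],
  [0, 0, 50, 0, 0, 0, 60],
  [0, 0, 60, 0, 0, 0, 0],
  [20, 0, 40, 0, 0, 9, 0],
  [30, 0, 0, -10, -0.5, 0, 0],
  [15, 0, 0, -10, -0.5, 0, 0],
  [15, 0, 0, -10, -0.5, 0, 0],
  [0, 0, 0, -10, -0.5, 0, 0],
  [0, 0, 0, -10, -0.5, 0, 0],
  [0, 0, 0, 0, 0, 0, 0],
])

```text
time: 10.62
tcp_pos: [0.5124, 0.035, 0.1847]
orientation: [3.117, 0.9, 1.609]
wrist_force: [-0.1, 0.2, -1.3]
grip_width: 0.007
```

```bash
cat >> h.py <<'E'
from scipy.spatial.transform import Rotation as Ro
def st():
    s=manip.read_state(); R=Ro.from_euler('xyz',s['orientation']).as_matrix()
    print('t',round(s['time'],2),'tcp',np.round(s['tcp_pos'],4),'z',np.round(R[:,2],3),'y',np.round(R[:,1],3),'j',np.round(s['joint_positions'],2),'F',np.round(s['wrist_force'],1),'w',round(s['grip_width']*88.1,1))
E
python3 - <<'E'
from h import *
st()
a=shot('side')['img']; b=shot('top')['img']
cv2.imwrite('pics/c4.png',cv2.vconcat([a[100:350,100:420],cv2.resize(b[130:270,180:420],(320,187))])[:,:,::-1].repeat(1,0))
p=shot('top')
for n in('cover','bench_timer'): print(n,[(np.round(d['location'],3),d['confidence']) for d in manip.tip_of(p,n)])
E
```

```text
t 10.62 tcp [0.5124 0.035  0.1847] z [ 0.055 -0.782 -0.621] y [0.998 0.057 0.016] j [ 0.3   0.38  1.74 -0.88  1.4   0.59] F [-0.1  0.2 -1.3] w 0.7
cover [(array([ 0.504, -0.136,  0.063]), 0.63)]
bench_timer [(array([ 0.429,  0.041, -0.004]), 0.82)]
```

View pics/c4.png

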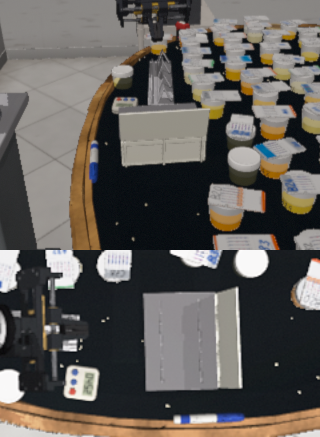

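jog_arm([
  [-4, -25, -45, 0, 0, 0, 0],
  [-5, -25, -50, 0, 0, 0, 0],
  [0, -25, -48, 0, 0, 0, 0],
  [0, 0, 0, 0, 0, 0, 0],
])

```text
time: 11.38
tcp_pos: [0.5087, -0.0459, 0.049]
orientation: [3.079, 0.888, 1.569]
wrist_force: [-0.5, -0.5, -0.1]
grip_width: 0.009
```

```bash
python3 - <<'E'
from h import *
st()
p=shot('side');a=p['img']
print(proj(p,[[.503,-.04,.042],[.503,-.0765,.062]]))
cv2.imwrite('pics/c5.png',cv2.resize(a[150:290,160:360],(800,560))[:,:,::-1])
E
```

```text
t 11.38 tcp [ 0.5087 -0.0459  0.049 ] z [ 0.06  -0.774 -0.63 ] y [0.998 0.046 0.039] j [ 0.15  0.56  1.85 -1.03  1.13  0.79] F [-0.5 -0.5 -0.1] w 0.8
[[254.66011833 206.65281941]
 [255.33032735 206.50000643]]
```

jog_arm([
  [-3, -12, -7, 5, 0, 0, 0],
  [0, -12, 0, 0, 0, 0, 0],
  [0, -10, 0, 0, 0, 0, 0],
  [0, 0, 0, 0, 0, 0, 0],
])

```text
time: 11.92
tcp_pos: [0.5137, -0.0786, 0.0522]
orientation: [3.053, 0.799, 1.552]
wrist_force: [-0.1, -0.0, -0.8]
grip_width: 0.002
```

```bash
python3 - <<'E'
from h import *
st()
p=shot('top');a=p['img']
cv2.imwrite('pics/c5.png',cv2.resize(a[140:250,220:380],(800,550))[:,:,::-1])
E
```

```text
t 11.93 tcp [ 0.5137 -0.0786  0.0522] z [ 0.075 -0.716 -0.694] y [0.997 0.044 0.061] j [ 0.05  0.49  1.89 -1.01  1.01  0.71] F [-0.1 -0.  -0.8] w 0.2
```

View pics/c5.png

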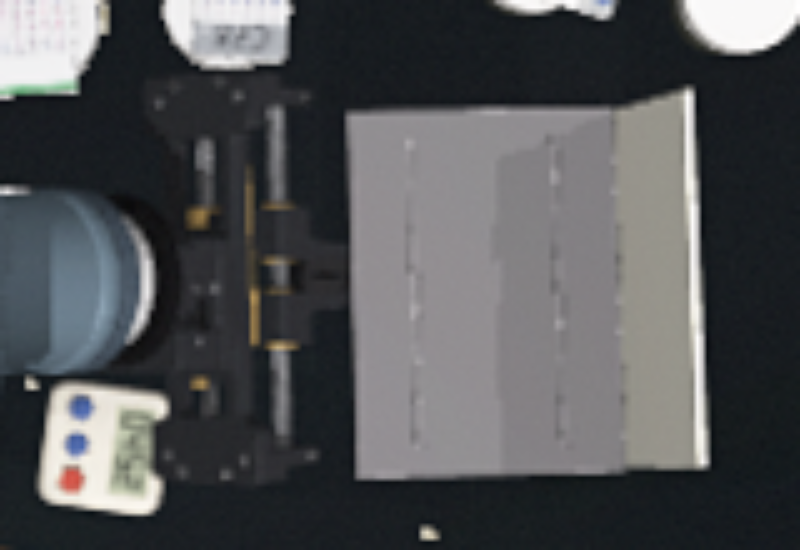

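jog_arm([
  [-4, 0, -8, 0, 0, 0, 0],
  [0, 0, 0, 0, 0, 0, 0],
])

```text
time: 12.22
tcp_pos: [0.5098, -0.0776, 0.0435]
orientation: [3.053, 0.8, 1.553]
wrist_force: [0.3, 0.4, 0.3]
grip_width: 0.009
```

jog_arm([
  [-1, -4, 0, 0, 0, 0, 0],
  [0, -1, 12, 0, 0, 0, 0],
  [0, -2, 14, 0, 0, 0, 0],
  [0, -3, 14, 0, 0, 0, 0],
  [0, -4, 11, 0, 0, 0, 0],
  [0, -5, 11, 0, 0, 0, 0],
  [0, -5, 9, 0, 0, 0, 0],
  [0, 0, 0, 0, 0, 0, 0],
])

```text
time: 13.22
tcp_pos: [0.509, -0.1034, 0.1207]
orientation: [3.051, 0.8, 1.552]
wrist_force: [-0.0, 1.3, 0.1]
grip_width: 0.006
```

```bash
python3 - <<'E'
from h import *
st()
a=shot('top')['img'];b=shot('side')['img']
cv2.imwrite('pics/c6.png',cv2.hconcat([cv2.resize(a[140:250,220:380],(400,275)),cv2.resize(b[140:280,150:350],(393,275))])[:,:,::-1])
E
```

```text
t 13.22 tcp [ 0.509  -0.1034  0.1207] z [ 0.077 -0.716 -0.694] y [0.997 0.046 0.063] j [ 0.    0.33  1.93 -0.97  1.05  0.57] F [-0.   1.3  0.1] w 0.6
```

View pics/c6.png

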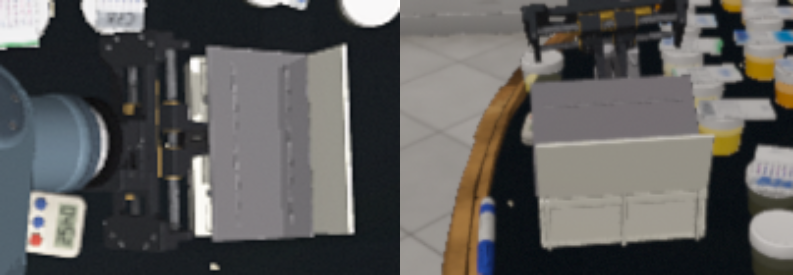

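jog_arm([
  [0.5, -7, 8, 0, 0, 0, 0],
  [0.5, -7, 8, 0, 0, 0, 0],
  [0.5, -9, 7, 0, 0, 0, 0],
  [0.5, -9, 7, 0, 0, 0, 0],
  [0.5, -9, 5, 0, 0, 0, 0],
  [0.5, -9, 5, 0, 0, 0, 0],
  [0.5, -9, 4, 0, 0, 0, 0],
  [0.5, -9, 4, 0, 0, 0, 0],
  [0.5, -9, 2.5, 0, 0, 0, 0],
  [0.5, -9, 1.5, 0, 0, 0, 0],
  [0.5, -9, 0, 0, 0, 0, 0],
  [0.5, -9, -0.5, 0, 0, 0, 0],
  [0.5, -8, -1, 0, 0, 0, 0],
  [0.5, -7, -1, 0, 0, 0, 0],
  [0.5, -4, -1, 0, 0, 0, 0],
  [0, 0, 0, 0, 0, 0, 0],
])

```text
time: 15.32
tcp_pos: [0.5155, -0.2351, 0.1702]
orientation: [3.057, 0.8, 1.556]
wrist_force: [-0.3, -0.4, -0.0]
grip_width: 0.006
```

```bash
python3 - <<'E'
from h import *
st()
p=shot('top');q=shot('side')
for c in (p,q):
  for n in('cover','cassette_84','cassette_91','cassette_93'): print(n,[(np.round(d['location'],3),round(d['confidence'],2)) for d in manip.tip_of(c,n)],[(np.round(d['location'],3),round(d['confidence'],2)) for d in manip.recognise(c,n)])
cv2.imwrite('pics/c7.png',cv2.hconcat([cv2.resize(p['img'][140:250,220:380],(400,275)),cv2.resize(q['img'][140:280,150:350],(393,275))])[:,:,::-1])
E
```

```text
t 15.32 tcp [ 0.5155 -0.2351  0.1702] z [ 0.074 -0.716 -0.694] y [0.997 0.046 0.059] j [-0.27  0.22  1.93 -0.99  0.93  0.32] F [-0.3 -0.4 -0. ] w 0.5
cover [(array([ 0.511, -0.211,  0.12 ]), 0.68), (array([ 0.465, -0.154,  0.03 ]), 0.4)] [(array([ 0.499, -0.234,  0.16 ]), 0.97)]
cassette_84 [(array([ 0.463, -0.155,  0.033]), 0.58)] [(array([ 0.46 , -0.136,  0.057]), 0.37)]
cassette_91 [(array([ 0.463, -0.155,  0.033]), 0.58)] [(array([ 0.46 , -0.136,  0.057]), 0.37)]
cassette_93 [(array([ 0.463, -0.155,  0.033]), 0.58)] [(array([ 0.46 , -0.136,  0.057]), 0.37)]
cover [(array([ 0.51 , -0.21 ,  0.118]), 0.81)] [(array([ 0.509, -0.236,  0.156]), 0.93)]
cassette_84 [(array([ 0.514, -0.21 ,  0.061]), 0.17)] [(array([0.398, 0.017, 0.01 ]), 0.7)]
cassette_91 [(array([ 0.514, -0.21 ,  0.061]), 0.17)] [(array([0.398, 0.017, 0.01 ]), 0.7)]
cassette_93 [(array([ 0.514, -0.21 ,  0.061]), 0.17)] [(array([0.398, 0.017, 0.01 ]), 0.7)]
```

View pics/c7.png

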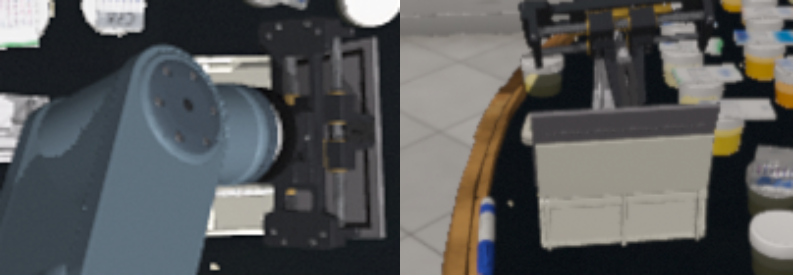

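jog_arm([
  [0, 30, 8, 0, 0, 0, 0],
  [0, 30, 30, 0, 0, 0, 0],
  [0, 0, 25, 9.2, 0.4, 0, 0],
  [0, 0, 15, 9.2, 0.4, 0, 0],
  [0, 0, 0, 9.2, 0.4, 0, 0],
  [0, 0, 0, 9.2, 0.4, 0, 0],
  [0, 0, 0, 9.2, 0.4, 0, 20],
  [0, 0, 0, 0, 0, -10, 40],
  [0, 0, 0, 0, 0, -10, 40],
  [0, 0, 0, 0, 0, -10, 40],
  [0, 0, 0, 0, 0, -10, 40],
  [0, 0, 0, 0, 0, -10, 40],
  [0, 0, 0, 0, 0, -10, 40],
  [0, 0, 0, 0, 0, -10, 40],
  [0, 0, 0, 0, 0, -10, 40],
  [0, 0, 0, 0, 0, -10, 40],
  [0, 0, 0, 0, 0, 0, 40],
])

```text
time: 18.35
tcp_pos: [0.5148, -0.1725, 0.2513]
orientation: [3.091, -0.025, -0.037]
wrist_force: [1.3, 0.6, 0.1]
grip_width: 0.454
```

```bash
python3 - <<'E'
from h import *
st()
p=shot('top','top8');q=shot('side','side8')
for c in (p,q):
  for n in('cover','cassette_84','rack'): print(n,[(np.round(d['location'],3),round(d['confidence'],2)) for d in manip.tip_of(c,n)],[(np.round(d['location'],3),round(d['confidence'],2)) for d in manip.recognise(c,n)])
cv2.imwrite('pics/c8.png',cv2.hconcat([cv2.resize(p['img'][140:250,250:400],(400,293)),cv2.resize(q['img'][160:280,190:340],(400,320))[:293]])[:,:,::-1])
# predicted top edge for lean angles in both cams
for lean in (15,20,25):
  for by in(-.206,-.200):
   for name,c in(('top',p),('side',q)):
    s,co=np.sin(np.radians(lean)),np.cos(np.radians(lean))
    print(lean,by,name,proj(c,[[.512-.088,by-.13*s,.062+.13*co],[.512+.088,by+.008-.13*s,.062+.13*co]]).round(1).tolist())
E
```

```text
t 18.35 tcp [ 0.5148 -0.1725  0.2513] z [ 0.023 -0.052 -0.998] y [-0.038 -0.998  0.051] j [-0.52  0.07  1.7  -0.03  1.32  1.09] F [1.3 0.6 0.1] w 40.0
cover [(array([ 0.509, -0.21 ,  0.121]), 0.6)] [(array([ 0.451, -0.215,  0.123]), 0.75)]
cassette_84 [(array([ 0.364, -0.204, -0.002]), 0.74), (array([ 0.466, -0.157,  0.03 ]), 0.42)] []
rack [(array([ 0.504, -0.15 ,  0.001]), 0.69)] [(array([ 0.484, -0.116,  0.041]), 0.69)]
cover [(array([ 0.509, -0.211,  0.119]), 0.83)] [(array([ 0.509, -0.236,  0.157]), 0.64)]
cassette_84 [(array([ 0.511, -0.209,  0.12 ]), 0.31)] []
rack [(array([ 0.51 , -0.157,  0.001]), 0.69)] [(array([ 0.51 , -0.215,  0.071]), 0.83)]
15 -0.206 top [[368.3, 233.8], [365.3, 152.5]]
15 -0.206 side [[215.0, 189.3], [312.0, 184.2]]
15 -0.2 top [[365.5, 233.7], [362.5, 152.4]]
15 -0.2 side [[215.1, 187.9], [311.4, 182.8]]
20 -0.206 top [[372.9, 233.9], [369.8, 152.8]]
20 -0.206 side [[214.8, 193.7], [312.9, 188.4]]
20 -0.2 top [[370.2, 233.8], [367.1, 152.8]]
20 -0.2 side [[215.0, 192.2], [312.4, 187.0]]
25 -0.206 top [[377.2, 233.9], [374.1, 153.2]]
25 -0.206 side [[214.8, 198.6], [313.8, 193.2]]
25 -0.2 top [[374.5, 233.9], [371.4, 153.2]]
25 -0.2 side [[214.9, 197.0], [313.3, 191.7]]
```

View pics/c8.png

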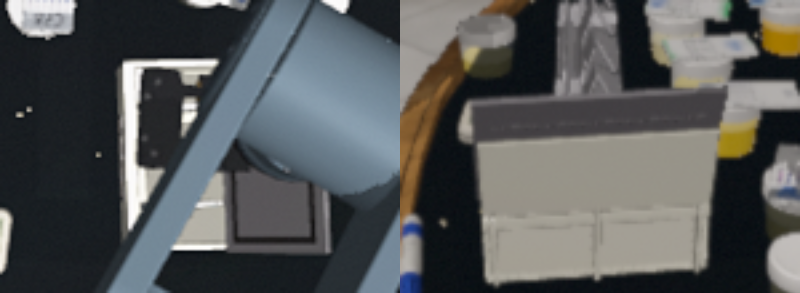

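jog_arm([
  [-1, -30, 0, 8, 0.4, 0, 40],
  [-1, -30, 0, 8, 0.4, 0, 40],
  [-1, -32, 0, 8, 0.4, 0, 40],
  [0, 0, 0, 0, 0, 0, 40],
])

```text
time: 19.55
tcp_pos: [0.5125, -0.2654, 0.2516]
orientation: [-2.762, 0.008, -0.036]
wrist_force: [-0.0, 0.4, -0.6]
grip_width: 0.454
```

```bash
python3 - <<'E'
from h import *
st()
E
```

```text
t 19.55 tcp [ 0.5125 -0.2654  0.2516] z [ 0.006  0.371 -0.929] y [-0.037 -0.928 -0.371] j [-0.83  0.32  1.45  0.26  1.65  0.76] F [-0.   0.4 -0.6] w 40.0
```

jog_arm([
  [0, 2, -30, 0, 0, 0, 40],
  [0, 11, -28, 0, 0, 0, 40],
  [0, 10, -26, 0, 0, 0, 40],
  [0, 0, 0, 0, 0, 0, 40],
  [0, 0, 0, 0, 0, 0, 0],
  [0, 0, 0, 0, 0, 0, 0],
  [0, 0, 0, 0, 0, 0, 0],
  [0, 0, 0, 0, 0, 0, 0],
], newtons=25)

```text
time: 20.55
tcp_pos: [0.515, -0.2411, 0.1711]
orientation: [-2.772, 0.001, -0.033]
wrist_force: [0.0, 1.8, -0.7]
grip_width: 0.057
```

```bash
python3 - <<'E'
from h import *
st()
E
```

```text
t 20.55 tcp [ 0.515  -0.2411  0.1711] z [ 0.011  0.361 -0.932] y [-0.032 -0.932 -0.361] j [-0.8   0.37  1.56  0.26  1.48  0.75] F [ 0.   1.8 -0.7] w 5.0
```

jog_arm([
  [0, 0, 15, 0, 0, 0, 0],
  [0, 0, 30, 0, 0, 0, 0],
  [0, 0, 35, 0, 0, 0, 0],
  [0, 0, 25, 0, 0, 0, 0],
  [-11, -21, 0, 0, 0, -1.7, 0],
  [-11, -21, 0, 0, 0, -1.7, 0],
  [-12, -21, 0, 0, 0, -1.7, 0],
  [0, 0, 0, 0, 0, 0, 0],
])

```text
time: 21.55
tcp_pos: [0.48, -0.3076, 0.287]
orientation: [-2.78, -0.003, -0.126]
wrist_force: [0.4, 0.2, -1.7]
grip_width: 0.054
```

```bash
python3 - <<'E'
from h import *
st()
p=shot('top','top9');q=shot('side','side9')
for c in (p,q):
  for n in('cover',): print(n,[(np.round(d['location'],3),round(d['confidence'],2)) for d in manip.tip_of(c,n)],[(np.round(d['location'],3),round(d['confidence'],2)) for d in manip.recognise(c,n)])
E
```

```text
t 21.55 tcp [ 0.48   -0.3076  0.287 ] z [ 0.047  0.351 -0.935] y [-0.117 -0.928 -0.354] j [-0.92  0.27  1.44  0.25  1.69  0.77] F [ 0.4  0.2 -1.7] w 4.8
cover [(array([ 0.476, -0.283,  0.236]), 0.66)] [(array([ 0.464, -0.28 ,  0.234]), 0.63)]
cover [(array([ 0.479, -0.282,  0.23 ]), 0.73)] [(array([ 0.484, -0.284,  0.234]), 0.73)]
```

jog_arm([
  [-4, 0, -45, 0, 0, 0, 0],
  [-4, 2, -45, 0, 0, 0, 0],
  [0, 2, -45, 0, 0, 0, 0],
  [0, 0, -23, 0, 0, 0, 0],
  [0, 0, 0, 0, 0, 0, 0],
  [0, -16, -7.5, 8.4, -1, 0, 0],
  [0, -14.5, -9.7, 8.4, -1, 0, 0],
  [0, -13, -11.8, 8.4, -1, 0, 0],
  [0, 0, 0, 0, 0, 0, 0],
])

```text
time: 22.98
tcp_pos: [0.4778, -0.3427, 0.1001]
orientation: [-2.329, -0.012, -0.115]
wrist_force: [0.2, 0.8, -0.6]
grip_width: 0.053
```

```bash
python3 - <<'E'
from h import *
st()
p=shot('top','top9');q=shot('side','side9')
for c in (p,q):
  for n in('cover',): print(n,[(np.round(d['location'],3),round(d['confidence'],2)) for d in manip.tip_of(c,n)],[(np.round(d['location'],3),round(d['confidence'],2)) for d in manip.recognise(c,n)])
cv2.imwrite('pics/c9.png',cv2.hconcat([cv2.resize(p['img'][120:270,330:480],(400,400)),cv2.resize(q['img'][130:330,170:370],(400,400))])[:,:,::-1])
E
```

```text
t 22.98 tcp [ 0.4778 -0.3427  0.1001] z [ 0.091  0.72  -0.688] y [-0.07  -0.684 -0.726] j [-1.06  0.76  1.31  0.45  1.76  0.54] F [ 0.2  0.8 -0.6] w 4.7
cover [(array([ 0.477, -0.299,  0.066]), 0.71), (array([ 0.503, -0.149,  0.   ]), 0.38)] [(array([ 0.482, -0.298,  0.063]), 0.69)]
cover [] [(array([ 0.537, -0.33 ,  0.083]), 0.79)]
```

View pics/c9.png

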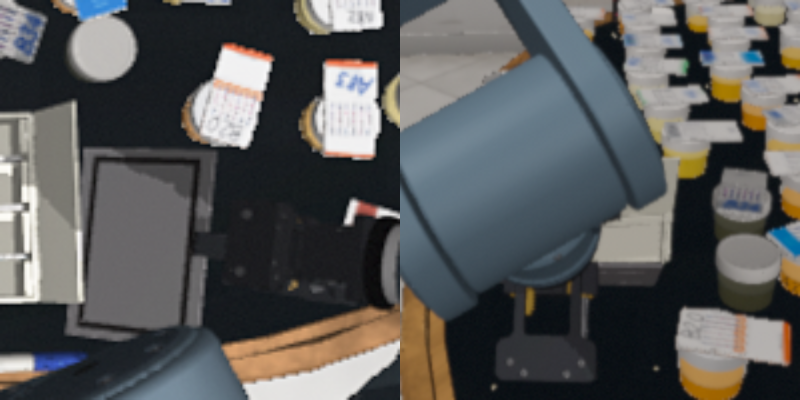

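jog_arm([
  [0, 0, -14, 0, 0, 0, 0],
  [0, -12, -14, 8.4, -1, 0, 0],
  [0, 0, 0, 0, 0, 0, 0],
  [0, 0, 0, 0, 0, 0, 16],
  [0, 0, 0, 0, 0, 0, 16],
  [0, 0, 0, 0, 0, 0, 16],
])

```text
time: 24.02
tcp_pos: [0.4828, -0.3518, 0.0823]
orientation: [-2.199, -0.025, -0.108]
wrist_force: [-1.0, 1.1, -1.1]
grip_width: 0.186
```

```bash
python3 - <<'E'
from h import *
st()
p=shot('top','top10')
for n in('cover',): print(n,[(np.round(d['location'],3),round(d['confidence'],2)) for d in manip.tip_of(p,n)],[(np.round(d['location'],3),round(d['confidence'],2)) for d in manip.recognise(p,n)])
E
```

```text
t 24.02 tcp [ 0.4828 -0.3518  0.0823] z [ 0.102  0.803 -0.587] y [-0.043 -0.586 -0.809] j [-1.09  0.88  1.21  0.51  1.86  0.52] F [-1.   1.1 -1.1] w 16.4
cover [(array([ 0.484, -0.302,  0.042]), 0.88)] [(array([ 0.493, -0.304,  0.044]), 0.79)]
```

jog_arm([
  [0, -3, -10, 0, 0, 0, 16],
  [0, -3, -10, 0, 0, 0, 16],
  [0, -3, -8, 0, 0, 0, 20],
  [0, 0, 0, 0, 0, 0, 22],
  [0, -8, 0, 0, 0, 0, 22],
  [0, -8, 0, 0, 0, 0, 22],
  [0, -8, 1, 0, 0, 0, 22],
  [0, 0, 0, 0, 0, 0, 22],
])

```text
time: 25.18
tcp_pos: [0.4825, -0.3878, 0.053]
orientation: [-2.199, -0.025, -0.109]
wrist_force: [0.5, 0.1, -0.2]
grip_width: 0.251
```

```bash
python3 - <<'E'
from h import *
st()
p=shot('top','top10')
for n in('cover',): print(n,[(np.round(d['location'],3),round(d['confidence'],2)) for d in manip.tip_of(p,n)],[(np.round(d['location'],3),round(d['confidence'],2)) for d in manip.recognise(p,n)])
E
```

```text
t 25.18 tcp [ 0.4825 -0.3878  0.053 ] z [ 0.103  0.803 -0.587] y [-0.044 -0.586 -0.809] j [-1.11  0.98  1.1   0.49  1.88  0.51] F [ 0.5  0.1 -0.2] w 22.1
cover [(array([ 0.478, -0.317,  0.005]), 0.84)] [(array([ 0.483, -0.313,  0.007]), 0.79)]
```

jog_arm([
  [0, -8, 8, 0, 0, 0, 22],
  [0, -5, 40, 0, 0, 0, 22],
  [0, 0, 50, -9, 0, 0, 22],
  [0, 20, 50, -9, 0, 0, 22],
  [0, 40, 30, -9, 0, 0, 22],
  [0, 45, 0, -9, 0, 0, 22],
  [0, 45, 0, -9, 0, 0, 22],
  [0, 45, 0, -9, 0, 0, 22],
  [0, 45, 0, 0, 0, 10, 22],
  [0, 45, 0, 0, 0, 10, 22],
  [0, 45, 0, 0, 0, 10, 22],
  [0, 45, 0, 0, 0, 10, 22],
  [0, 45, 0, 0, 0, 10, 22],
  [0, 45, 0, 0, 0, 10, 22],
  [0, 0, 0, 0, 0, 10, 22],
  [0, 0, 0, 0, 0, 10, 22],
  [0, 0, 0, 0, 0, 10, 22],
  [0, 0, 0, 0, 0, 4, 22],
  [0, 0, 0, 0, 0, 0, 25],
])

```text
time: 27.7
tcp_pos: [0.4819, 0.0785, 0.2523]
orientation: [3.101, -0.131, 1.653]
wrist_force: [0.3, 0.7, -0.1]
grip_width: 0.282
```

```bash
python3 - <<'E'
from h import *
st()
p=shot('top','top11');q=shot('side')
for c in(p,q):
 for n in('cover','rack','cassette_84','easel','place_0'): print(n,[(np.round(d['location'],3),round(d['confidence'],2)) for d in manip.tip_of(c,n)],[(np.round(d['location'],3),round(d['confidence'],2)) for d in manip.recognise(c,n)])
# predicted slot pixels
r=np.array([.5075,-.157]);X=np.array([.047,-.9989]);Y=np.array([.9989,.047])
for y in(-.045,0,.045): print(proj(p,[[*(r+Y*y+X*x),.058] for x in(-.04,.04)]).round(1).tolist())
cv2.imwrite('pics/c11.png',cv2.resize(p['img'][150:250,275:435],(800,500),interpolation=2)[:,:,::-1])
E
```

```text
t 27.7 tcp [0.4819 0.0785 0.2523] z [ 0.029  0.133 -0.991] y [0.996 0.076 0.04 ] j [-0.17 -0.06  1.84  0.14  1.36 -0.28] F [ 0.3  0.7 -0.1] w 24.9
cover [(array([ 0.48 , -0.32 ,  0.006]), 0.76)] [(array([ 0.483, -0.316,  0.008]), 0.75)]
rack [(array([ 0.503, -0.151, -0.001]), 0.78)] [(array([ 0.502, -0.176,  0.055]), 0.91)]
cassette_84 [(array([ 0.508,  0.201, -0.001]), 0.69), (array([ 0.363, -0.204,  0.   ]), 0.61), (array([ 0.553, -0.15 ,  0.035]), 0.54), (array([ 0.465, -0.157,  0.034]), 0.52), (array([ 0.506, -0.155,  0.033]), 0.45)] [(array([ 0.5  , -0.153,  0.058]), 0.61), (array([ 0.46 , -0.14 ,  0.056]), 0.44)]
easel [(array([0.521, 0.199, 0.   ]), 0.9)] [(array([0.532, 0.258, 0.007]), 0.72)]
place_0 [(array([0.511, 0.201, 0.004]), 0.97), (array([0.518, 0.301, 0.002]), 0.77), (array([ 0.364, -0.202,  0.   ]), 0.31)] [(array([0.528, 0.26 , 0.006]), 0.76)]
cover [(array([ 0.485, -0.316,  0.001]), 0.68)] [(array([ 0.485, -0.326,  0.004]), 0.58)]
rack [(array([ 0.511, -0.153,  0.002]), 0.81)] [(array([ 0.508, -0.215,  0.073]), 0.78), (array([0.416, 0.147, 0.04 ]), 0.37), (array([ 0.481, -0.328,  0.003]), 0.23)]
cassette_84 [] []
easel [(array([0.527, 0.195, 0.002]), 0.73)] [(array([0.524, 0.156, 0.005]), 0.69)]
place_0 [(array([0.503, 0.103, 0.001]), 0.8), (array([0.507, 0.196, 0.009]), 0.63), (array([0.515, 0.297, 0.003]), 0.6), (array([ 0.514, -0.209,  0.058]), 0.51)] [(array([0.524, 0.156, 0.   ]), 0.69)]
[[305.6, 216.2], [338.6, 215.4]]
[[305.0, 197.6], [338.0, 196.8]]
[[304.5, 179.0], [337.3, 178.3]]
```

View pics/c11.png

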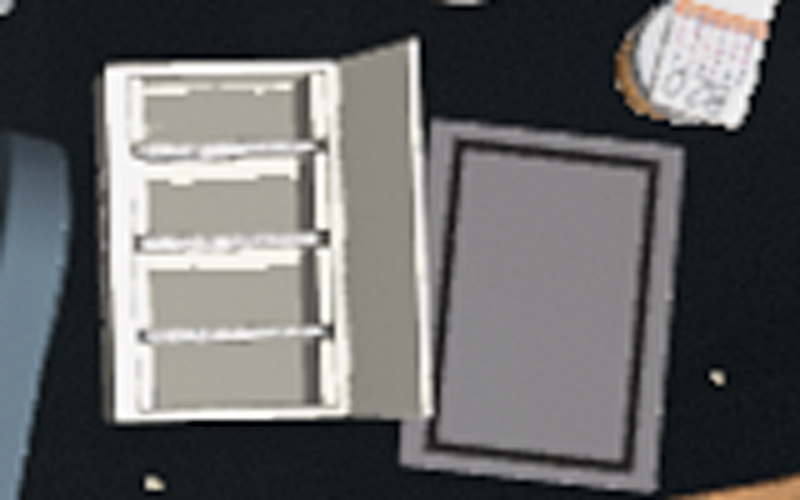

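jog_arm([
  [14, -47, -20, -3.8, 1, -1, 26],
  [14, -47, -20, -3.8, 0.7, -0.7, 26],
  [14, -47, -20, 0, 0, 0, 26],
  [14, -47, -20, 0, 0, 0, 26],
  [13, -45, -20, 0, 0, 0, 26],
  [0, 0, 0, 0, 0, 0, 26],
])

```text
time: 29.55
tcp_pos: [0.5531, -0.1609, 0.1495]
orientation: [3.138, 0.004, 1.623]
wrist_force: [0.4, 0.1, -0.2]
grip_width: 0.291
```

```bash
python3 - <<'E'
from h import *
st()
E
```

```text
t 29.55 tcp [ 0.5531 -0.1609  0.1495] z [ 0.004 -0.004 -1.   ] y [0.999 0.052 0.004] j [-0.49  0.27  1.69 -0.    1.18 -0.54] F [ 0.4  0.1 -0.2] w 25.6
```

jog_arm([
  [-2, 5, -45, 0, 0, 0, 26],
  [0, 0, -40, 0, 0, 0, 26],
  [0, 0, -26, 0, 0, 0, 26],
  [0, 0, 0, 0, 0, 0, 26],
  [0, 0, 0, 0, 0, 0, 0],
  [0, 0, 0, 0, 0, 0, 0],
  [0, 0, 0, 0, 0, 0, 0],
], newtons=8)

```text
time: 30.42
tcp_pos: [0.5538, -0.1536, 0.0419]
orientation: [3.131, 0.006, 1.624]
wrist_force: [-2.1, 0.3, -1.7]
grip_width: 0.061
```

```bash
python3 - <<'E'
from h import *
st()
E
```

```text
t 30.43 tcp [ 0.5538 -0.1536  0.0419] z [ 0.011 -0.006 -1.   ] y [0.999 0.054 0.011] j [-0.48  0.42  1.74 -0.    0.96 -0.53] F [-2.1  0.3 -1.7] w 5.3
```

jog_arm([
  [0, 0, 20, 0, 0, 0, 0],
  [0, 0, 40, 0, 0, 0, 0],
  [0, 0, 45, 0, 0, 0, 0],
  [-3.6, 56, 0, 0, 0, -0.7, 0],
  [-3.6, 56, 0, 0, 0, -0.7, 0],
  [-3.6, 56, 0, 0, 0, -0.7, 0],
  [-3.6, 56, 0, 0, 0, -0.7, 0],
  [-3.6, 56, 0, 0, 0, -0.7, 0],
  [-3.6, 56, 0, 0, 0, -0.7, 0],
  [-3.6, 56, 0, 0, 0, -0.7, 0],
  [-3.6, 56, 0, 0, 0, -0.7, 0],
  [0, 0, 0, 0, 7.5, 0, 0],
  [0, 0, 0, 0, 7.5, 0, 0],
  [0, 0, 0, 0, 0, 0, 0],
])

```text
time: 32.17
tcp_pos: [0.527, 0.3091, 0.1647]
orientation: [-2.91, 0.02, 1.526]
wrist_force: [0.1, -0.4, -0.0]
grip_width: 0.059
```

```bash
cat >> h.py <<'E'
def both(n):
    for c in('top','side'):
        p=shot(c); print(c,n,[(np.round(d['location'],3),round(d['confidence'],2)) for d in manip.tip_of(p,n)],[(np.round(d['location'],3),round(d['confidence'],2)) for d in manip.recognise(p,n)])
E
python3 - <<'E'
from h import *
st(); both('cassette_84'); both('place_0')
E
```

```text
t 32.17 tcp [0.527  0.3091 0.1647] z [-0.23  -0.009 -0.973] y [ 0.972 -0.048 -0.229] j [0.3  0.47 1.4  0.06 1.49 0.34] F [ 0.1 -0.4 -0. ] w 5.2
top cassette_84 [(array([0.529, 0.314, 0.156]), 0.54), (array([ 0.507, -0.154,  0.033]), 0.46), (array([ 0.466, -0.154,  0.032]), 0.39)] [(array([ 0.507, -0.171,  0.051]), 0.64), (array([ 0.503, -0.15 ,  0.056]), 0.43), (array([0.522, 0.281, 0.16 ]), 0.41)]
side cassette_84 [(array([0.528, 0.312, 0.16 ]), 0.57)] [(array([0.524, 0.284, 0.161]), 0.4)]
top place_0 [(array([0.515, 0.301, 0.006]), 0.83), (array([0.506, 0.105, 0.007]), 0.8), (array([0.509, 0.2  , 0.002]), 0.79)] [(array([0.522, 0.192, 0.001]), 0.57)]
side place_0 [(array([0.508, 0.201, 0.005]), 0.88), (array([0.513, 0.296, 0.004]), 0.63)] [(array([0.523, 0.157, 0.003]), 0.64)]
```

jog_arm([
  [-3, -13, -30, 0, 0, 0, 0],
  [0, 0, -45, 0, 0, 0, 0],
  [0, 0, -30, 0, 0, 0, 0],
  [0, 0, -12, 0, 0, 0, 0],
  [0, 0, 0, 0, 0, 0, 0],
])

```text
time: 33.4
tcp_pos: [0.5238, 0.296, 0.0473]
orientation: [-2.915, 0.018, 1.527]
wrist_force: [0.8, -0.1, -0.2]
grip_width: 0.061
```

```bash
python3 - <<'E'
from h import *
st(); both('cassette_84')
a=manip.read_camera('side')['img'];b=manip.read_camera('top')['img']
cv2.imwrite('pics/c12.png',cv2.hconcat([cv2.resize(b[140:230,100:200],(400,360),interpolation=2),cv2.resize(a[110:210,200:300],(360,360),interpolation=2)])[:,:,::-1])
E
```

```text
t 33.4 tcp [0.5238 0.296  0.0473] z [-0.225 -0.008 -0.974] y [ 0.973 -0.047 -0.225] j [0.29 0.6  1.48 0.06 1.28 0.31] F [ 0.8 -0.1 -0.2] w 5.3
top cassette_84 [(array([ 0.506, -0.154,  0.034]), 0.69), (array([ 0.464, -0.153,  0.032]), 0.55), (array([0.522, 0.3  , 0.038]), 0.44)] [(array([ 0.462, -0.14 ,  0.057]), 0.63), (array([0.519, 0.266, 0.046]), 0.63)]
side cassette_84 [(array([0.526, 0.296, 0.038]), 0.39)] []
```

View pics/c12.png

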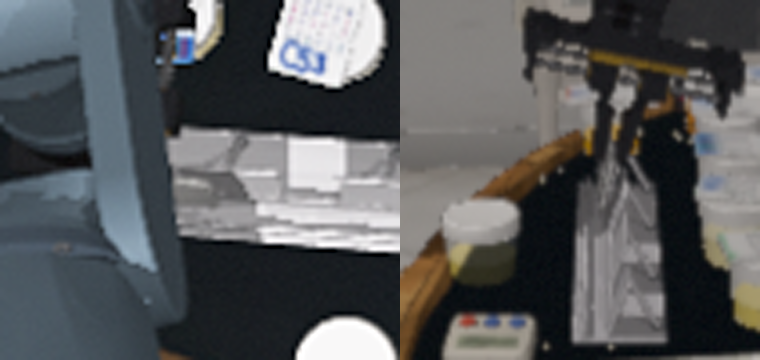

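jog_arm([
  [0, 0, -5, 0, 0, 0, 0],
  [0, 0, -4, 0, 0, 0, 0],
  [0, 0, 0, 0, 0, 0, 0],
])

```text
time: 34.17
tcp_pos: [0.5248, 0.2964, 0.0393]
orientation: [-2.918, 0.017, 1.527]
wrist_force: [-0.5, 0.4, 0.3]
grip_width: 0.057
```

jog_arm([
  [0, 0, -4, 0, 0, 0, 0],
])

```text
time: 34.3
tcp_pos: [0.5254, 0.2964, 0.0358]
orientation: [-2.919, 0.017, 1.527]
wrist_force: [0.6, -1.7, 12.5]
grip_width: 0.062
```

jog_arm([
  [0, 0, -3, 0, 0, 0, 0],
])

```text
time: 34.42
tcp_pos: [0.5269, 0.2964, 0.0347]
orientation: [-2.921, 0.017, 1.527]
wrist_force: [0.4, -2.3, 14.1]
grip_width: 0.067
```

jog_arm([
  [0, 0, 1, 0, 0, 0, 0],
  [0, 0, 0, 0, 0, 0, 16],
  [0, 0, 0, 0, 0, 0, 16],
  [0, 0, 0, 0, 0, 0, 16],
  [4, 0, 18, 0, 0, 0, 16],
  [8, 0, 36, 0, 0, 0, 16],
  [0, 0, 50, 0, -7, 0, 26],
  [0, 0, 10, 0, -6, 0, 26],
  [4, -57, 0, 0, 0, 0.7, 26],
  [-2.5, -57, 0, 0, 0, 0.7, 26],
  [-2.5, -57, 0, 0, 0, 0.7, 26],
  [-2.5, -57, 0, 0, 0, 0.7, 26],
  [-2.5, -57, 0, 0, 0, 0.7, 26],
  [-2.5, -57, 0, 0, 0, 0.7, 26],
  [-2.5, -57, 0, 0, 0, 0.7, 26],
  [-2.5, -57, 0, 0, 0, 0.7, 26],
  [0, 0, 0, 0, 0, 0, 26],
])

```text
time: 36.55
tcp_pos: [0.5302, -0.174, 0.1719]
orientation: [3.106, 0.01, 1.627]
wrist_force: [-0.7, 0.3, -0.1]
grip_width: 0.296
```

```bash
python3 - <<'E'
from h import *
st(); both('cassette_84'); both('rack'); both('cover')
E
```

```text
t 36.55 tcp [ 0.5302 -0.174   0.1719] z [ 0.036 -0.008 -0.999] y [0.998 0.057 0.036] j [-0.54  0.19  1.74  0.01  1.18 -0.6 ] F [-0.7  0.3 -0.1] w 26.0
top cassette_84 [(array([0.528, 0.298, 0.03 ]), 0.85), (array([ 0.505, -0.153,  0.032]), 0.59)] [(array([0.525, 0.302, 0.035]), 0.58)]
side cassette_84 [] []
top rack [(array([ 0.503, -0.152, -0.004]), 0.58)] [(array([ 0.521, -0.131,  0.032]), 0.7), (array([0.527, 0.298, 0.036]), 0.27)]
side rack [(array([ 0.507, -0.156,  0.   ]), 0.85), (array([ 0.656, -0.268, -0.003]), 0.54)] [(array([ 0.511, -0.217,  0.073]), 0.78)]
top cover [(array([ 0.495, -0.321,  0.004]), 0.81)] [(array([ 0.448, -0.353,  0.009]), 0.93)]
side cover [(array([ 0.493, -0.32 ,  0.003]), 0.9)] [(array([ 0.497, -0.332,  0.004]), 0.73)]
```

jog_arm([
  [-22, 21, -40, 0, 2, 0, 26],
  [0, 0, -40, 0, 0, 0, 26],
  [0, 0, 0, 0, 0, 0, 26],
])

```text
time: 37.83
tcp_pos: [0.5081, -0.1488, 0.0898]
orientation: [3.141, 0.008, 1.632]
wrist_force: [0.3, -0.0, 0.3]
grip_width: 0.294
```

jog_arm([
  [-0.5, -3, -25, 0, 0, 0, 26],
  [0, 0, -25, 0, 0, 0, 26],
  [0, 0, 0, 0, 0, 0, 26],
  [0, 0, 0, 0, 0, 0, 0],
  [0, 0, 0, 0, 0, 0, 0],
  [0, 0, 0, 0, 0, 0, 0],
])

```text
time: 38.58
tcp_pos: [0.509, -0.1549, 0.0466]
orientation: [3.141, 0.012, 1.632]
wrist_force: [-2.8, -0.0, -0.9]
grip_width: 0.058
```

```bash
python3 - <<'E'
from h import *
st()
E
```

```text
t 38.58 tcp [ 0.509  -0.1549  0.0466] z [ 0.001 -0.012 -1.   ] y [0.998 0.061 0.   ] j [-0.51  0.34  1.85 -0.01  0.95 -0.57] F [-2.8 -0.  -0.9] w 5.1
```

jog_arm([
  [0, 0, 0, 0, 0, 0, 20],
  [0, 0, 0, 0, 0, 0, 20],
  [0, 2, -7, 0, 0, 0, 20],
  [0, 0, 0, 0, 0, 0, 20],
  [0, 0, 0, 0, 0, 0, 0],
  [0, 0, 0, 0, 0, 0, 0],
  [0, 0, 0, 0, 0, 0, 0],
])

```text
time: 39.45
tcp_pos: [0.5085, -0.1537, 0.0415]
orientation: [-3.14, 0.013, 1.633]
wrist_force: [-1.1, -0.1, 1.9]
grip_width: 0.057
```

jog_arm([
  [0, 0, 20, 0, 0, 0, 0],
  [0, 0, 40, 0, 0, 0, 0],
  [0, 0, 45, 0, 0, 0, 0],
  [2, 57, 0, 0, 0, -1, 0],
  [2, 57, 0, 0, 0, -1, 0],
  [2, 57, 0, 0, 0, -1, 0],
  [2, 57, 0, 0, 0, -1, 0],
  [2, 57, 0, 0, 0, -1, 0],
  [0, 57, 0, 0, 0, -1, 0],
  [0, 0, 0, 0, 7.5, 0, 0],
  [0, 0, 0, 0, 7.5, 0, 0],
  [0, 0, 0, 0, 0, 0, 0],
])

```text
time: 40.95
tcp_pos: [0.5194, 0.2011, 0.1516]
orientation: [-2.883, 0.024, 1.53]
wrist_force: [0.8, 0.6, -0.8]
grip_width: 0.058
```

```bash
python3 - <<'E'
from h import *
st(); both('cassette_84'); both('place_0')
E
```

```text
t 40.95 tcp [0.5194 0.2011 0.1516] z [-0.256 -0.013 -0.966] y [ 0.966 -0.046 -0.256] j [0.14 0.4  1.53 0.02 1.46 0.18] F [ 0.8  0.6 -0.8] w 5.1
top cassette_84 [(array([0.518, 0.304, 0.005]), 0.73), (array([0.527, 0.3  , 0.029]), 0.54), (array([ 0.465, -0.156,  0.034]), 0.52)] [(array([0.524, 0.312, 0.037]), 0.58), (array([ 0.46 , -0.144,  0.058]), 0.46), (array([0.509, 0.163, 0.145]), 0.38)]
side cassette_84 [(array([0.531, 0.299, 0.028]), 0.61), (array([0.516, 0.203, 0.139]), 0.45), (array([0.525, 0.198, 0.002]), 0.34)] [(array([0.528, 0.286, 0.033]), 0.48)]
top place_0 [(array([0.504, 0.105, 0.002]), 0.72), (array([0.516, 0.303, 0.007]), 0.62), (array([0.511, 0.204, 0.003]), 0.56)] [(array([0.521, 0.134, 0.007]), 0.65)]
side place_0 [(array([0.502, 0.101, 0.004]), 0.64), (array([0.505, 0.199, 0.007]), 0.61), (array([ 0.495, -0.323,  0.005]), 0.39)] [(array([0.522, 0.145, 0.004]), 0.8)]
```

jog_arm([
  [-1, -3, -40, 0, 0, 0, 0],
  [0, 0, -40, 0, 0, 0, 0],
  [0, 0, -20, 0, 0, 0, 0],
  [0, 0, -8, 0, 0, 0, 0],
  [0, 0, 0, 0, 0, 0, 0],
])

```text
time: 42.18
tcp_pos: [0.5194, 0.1981, 0.0447]
orientation: [-2.89, 0.023, 1.53]
wrist_force: [-0.2, 0.3, 0.5]
grip_width: 0.056
```

jog_arm([
  [-1, 0, -4, 0, 0, 0, 0],
])

```text
time: 42.3
tcp_pos: [0.5196, 0.1983, 0.0419]
orientation: [-2.892, 0.023, 1.53]
wrist_force: [0.5, 0.5, -0.3]
grip_width: 0.06
```

jog_arm([
  [0, 0, -4, 0, 0, 0, 0],
])

```text
time: 42.42
tcp_pos: [0.5202, 0.1984, 0.0385]
orientation: [-2.894, 0.022, 1.53]
wrist_force: [-0.0, -1.1, -0.0]
grip_width: 0.063
```

jog_arm([
  [0, 0, -3, 0, 0, 0, 0],
])

```text
time: 42.55
tcp_pos: [0.5212, 0.1982, 0.0366]
orientation: [-2.896, 0.023, 1.53]
wrist_force: [-0.2, -2.1, 12.0]
grip_width: 0.058
```

jog_arm([
  [0, 0, 1, 0, 0, 0, 0],
  [0, 0, 0, 0, 0, 0, 16],
  [0, 0, 0, 0, 0, 0, 16],
  [0, 0, 0, 0, 0, 0, 16],
  [4, 0, 18, 0, 0, 0, 16],
  [8, 0, 36, 0, 0, 0, 16],
  [0, 0, 50, 0, -7, 0, 26],
  [0, 0, 10, 0, -6, 0, 26],
  [-11, -57, 0, 0, 0, 1, 26],
  [-11, -57, 0, 0, 0, 1, 26],
  [-12, -57, 0, 0, 0, 1, 26],
  [-12, -57, 0, 0, 0, 1, 26],
  [-12, -57, 0, 0, 0, 1, 26],
  [-12, -57, 0, 0, 0, 1, 26],
  [0, 0, 0, 0, 0, 0, 26],
])

```text
time: 44.42
tcp_pos: [0.4665, -0.154, 0.1709]
orientation: [3.134, 0.018, 1.636]
wrist_force: [0.1, 0.5, 0.1]
grip_width: 0.298
```

```bash
python3 - <<'E'
from h import *
st(); both('cassette_84'); both('cover')
E
```

```text
t 44.42 tcp [ 0.4665 -0.154   0.1709] z [ 0.008 -0.017 -1.   ] y [0.998 0.066 0.007] j [-0.55  0.06  1.89 -0.01  1.18 -0.62] F [0.1 0.5 0.1] w 26.3
top cassette_84 [(array([0.528, 0.3  , 0.029]), 0.67), (array([0.521, 0.196, 0.028]), 0.59)] [(array([0.517, 0.197, 0.036]), 0.82), (array([0.524, 0.301, 0.036]), 0.79), (array([0.524, 0.177, 0.002]), 0.48)]
side cassette_84 [(array([0.53 , 0.3  , 0.027]), 0.52), (array([0.526, 0.198, 0.025]), 0.49)] [(array([0.518, 0.187, 0.03 ]), 0.57), (array([0.53 , 0.287, 0.036]), 0.45)]
top cover [(array([ 0.494, -0.318,  0.004]), 0.75), (array([0.52 , 0.2  , 0.029]), 0.65)] [(array([ 0.54 , -0.346,  0.006]), 0.71)]
side cover [(array([ 0.496, -0.318,  0.004]), 0.91)] [(array([ 0.498, -0.333,  0.007]), 0.56)]
```

Two cassettes are standing on the easel. Next is the third.

jog_arm([
  [-2, 0, -45, 0, 0, 0, 26],
  [0, 0, -45, 0, 0, 0, 26],
  [0, 0, -25, 0, 0, 0, 26],
  [0, 0, -14, 0, 0, 0, 26],
  [0, 0, 0, 0, 0, 0, 26],
  [0, 0, 0, 0, 0, 0, 0],
  [0, 0, 0, 0, 0, 0, 0],
  [0, 0, 0, 0, 0, 0, 0],
])

```text
time: 46.02
tcp_pos: [0.4637, -0.1498, 0.0395]
orientation: [3.139, 0.019, 1.646]
wrist_force: [-3.3, -1.0, -2.1]
grip_width: 0.063
```

```bash
python3 - <<'E'
from h import *
st()
E
```

```text
t 46.02 tcp [ 0.4637 -0.1498  0.0395] z [ 0.004 -0.018 -1.   ] y [0.997 0.075 0.003] j [-0.55  0.27  1.96 -0.02  0.89 -0.61] F [-3.3 -1.  -2.1] w 5.6
```

jog_arm([
  [0, 0, 20, 0, 0, 0, 0],
  [0, 0, 40, 0, 0, 0, 0],
  [0, 0, 45, 0, 0, 0, 0],
  [12, 59, 0, 0, 0, -1.7, 0],
  [12, 59, 0, 0, 0, -1.7, 0],
  [12, 59, 0, 0, 0, -1.7, 0],
  [12, 59, 0, 0, 0, -1.7, 0],
  [0, 0, 0, 0, 7.5, 0, 0],
  [0, 0, 0, 0, 7.5, 0, 0],
  [0, 0, 0, 0, 0, 0, 0],
])

```text
time: 47.28
tcp_pos: [0.5177, 0.0927, 0.1609]
orientation: [-2.9, 0.037, 1.529]
wrist_force: [-0.6, 0.7, -0.6]
grip_width: 0.062
```

```bash
python3 - <<'E'
from h import *
st(); both('cassette_84'); both('place_0')
E
```

```text
t 47.27 tcp [0.5177 0.0927 0.1609] z [-0.241 -0.026 -0.97 ] y [ 0.97  -0.049 -0.239] j [-0.03  0.33  1.61 -0.03  1.44  0.03] F [-0.6  0.7 -0.6] w 5.5
top cassette_84 [(array([0.521, 0.198, 0.029]), 0.78), (array([0.528, 0.302, 0.03 ]), 0.52)] [(array([0.527, 0.305, 0.037]), 0.71), (array([0.517, 0.181, 0.036]), 0.59)]
side cassette_84 [(array([0.524, 0.202, 0.024]), 0.57), (array([0.518, 0.088, 0.155]), 0.49), (array([0.531, 0.302, 0.028]), 0.39)] [(array([0.512, 0.064, 0.159]), 0.52), (array([0.523, 0.142, 0.004]), 0.48), (array([0.523, 0.186, 0.03 ]), 0.41)]
top place_0 [(array([0.509, 0.198, 0.003]), 0.89), (array([0.502, 0.104, 0.008]), 0.77), (array([0.519, 0.304, 0.006]), 0.6)] [(array([0.529, 0.283, 0.007]), 0.89)]
side place_0 [(array([0.507, 0.201, 0.008]), 0.71), (array([0.506, 0.101, 0.004]), 0.6), (array([0.517, 0.3  , 0.001]), 0.58)] [(array([0.526, 0.142, 0.002]), 0.67)]
```

jog_arm([
  [-5, 10, -40, 1.5, 0, 0, 0],
  [0, 0, -45, 0, 0, 0, 0],
  [0, 0, -24, 0, 0, 0, 0],
  [0, 0, -8, 0, 0, 0, 0],
  [0, 0, 0, 0, 0, 0, 0],
])

```text
time: 48.5
tcp_pos: [0.5125, 0.1025, 0.0426]
orientation: [-2.903, 0.01, 1.528]
wrist_force: [-0.4, -0.5, 1.1]
grip_width: 0.058
```

jog_arm([
  [0, 0, -3, 0, 0, 0, 0],
])

```text
time: 48.62
tcp_pos: [0.5135, 0.1025, 0.0407]
orientation: [-2.905, 0.01, 1.528]
wrist_force: [-0.5, -0.1, 0.0]
grip_width: 0.057
```

jog_arm([
  [0, 0, -3, 0, 0, 0, 0],
])

```text
time: 48.75
tcp_pos: [0.5143, 0.1025, 0.0385]
orientation: [-2.907, 0.01, 1.528]
wrist_force: [-0.2, 0.3, 0.6]
grip_width: 0.057
```

jog_arm([
  [0, 0, -3, 0, 0, 0, 0],
])

```text
time: 48.88
tcp_pos: [0.5148, 0.1025, 0.036]
orientation: [-2.908, 0.01, 1.528]
wrist_force: [0.0, 0.9, -0.4]
grip_width: 0.057
```

jog_arm([
  [0, 0, -2, 0, 0, 0, 0],
])

```text
time: 49.0
tcp_pos: [0.5154, 0.1027, 0.0347]
orientation: [-2.909, 0.009, 1.528]
wrist_force: [-0.6, 1.7, 10.8]
grip_width: 0.066
```

Contact with the trough floor, at the expected height. Now I'll release, retreat and inspect.

jog_arm([
  [0, 0, 1, 0, 0, 0, 0],
  [0, 0, 0, 0, 0, 0, 16],
  [0, 0, 0, 0, 0, 0, 16],
  [0, 0, 0, 0, 0, 0, 16],
  [4, 0, 18, 0, 0, 0, 16],
  [8, 0, 36, 0, 0, 0, 16],
  [0, 0, 50, 0, -7, 0, 26],
  [0, 0, 20, 0, -6, 0, 26],
  [-20, -40, 30, 0, 0, 0, 26],
  [-40, -40, 20, 0, 0, 0, 26],
  [-30, -30, 0, 0, 0, 0, 26],
  [0, 0, 0, 0, 0, 0, 26],
])

```text
time: 50.5
tcp_pos: [0.4382, -0.0103, 0.2241]
orientation: [3.13, 0.003, 1.529]
wrist_force: [1.0, -0.1, 0.4]
grip_width: 0.292
```

```bash
python3 - <<'E'
from h import *
st(); 
for n in('cassette_84','cover','bench_timer','pot_93','marker_0'): both(n)
a=manip.read_camera('side')['img'];b=manip.read_camera('top')['img']
cv2.imwrite('pics/c13.png',cv2.vconcat([cv2.resize(b[140:260,100:450],(800,274),interpolation=2),cv2.resize(a[130:270,100:450],(800,320),interpolation=2)])[:,:,::-1])
E
```

```text
t 50.5 tcp [ 0.4382 -0.0103  0.2241] z [ 0.012 -0.003 -1.   ] y [ 0.999 -0.042  0.012] j [-0.3  -0.13  1.96  0.    1.3  -0.25] F [ 1.  -0.1  0.4] w 25.7
top cassette_84 [(array([0.521, 0.197, 0.029]), 0.84), (array([0.522, 0.098, 0.026]), 0.79), (array([0.527, 0.299, 0.03 ]), 0.72)] [(array([0.514, 0.197, 0.035]), 0.86), (array([0.526, 0.304, 0.036]), 0.8)]
side cassette_84 [(array([0.524, 0.198, 0.023]), 0.66), (array([0.519, 0.098, 0.027]), 0.63), (array([0.532, 0.301, 0.029]), 0.39)] [(array([0.534, 0.292, 0.036]), 0.38)]
top cover [(array([ 0.494, -0.321,  0.007]), 0.98)] [(array([ 0.497, -0.32 ,  0.006]), 0.78)]
side cover [(array([ 0.497, -0.32 ,  0.004]), 0.9)] [(array([ 0.497, -0.329,  0.005]), 0.91)]
top bench_timer [] []
side bench_timer [(array([ 0.367, -0.198, -0.003]), 0.63), (array([ 0.42 ,  0.04 , -0.003]), 0.54), (array([0.524, 0.196, 0.004]), 0.31)] []
top pot_93 [(array([ 0.418,  0.176, -0.002]), 0.79)] [(array([ 0.657, -0.263,  0.056]), 0.71)]
side pot_93 [(array([ 0.415,  0.168, -0.004]), 0.84), (array([ 0.66 , -0.269, -0.004]), 0.83)] [(array([ 0.654, -0.284,  0.045]), 0.9), (array([0.416, 0.146, 0.041]), 0.75)]
top marker_0 [(array([ 0.362, -0.201, -0.001]), 0.8), (array([0.519, 0.098, 0.026]), 0.62)] [(array([ 0.364, -0.203,  0.014]), 0.86)]
side marker_0 [(array([ 0.369, -0.196, -0.004]), 0.64)] [(array([ 0.369, -0.215,  0.012]), 0.9)]
```

View pics/c13.png

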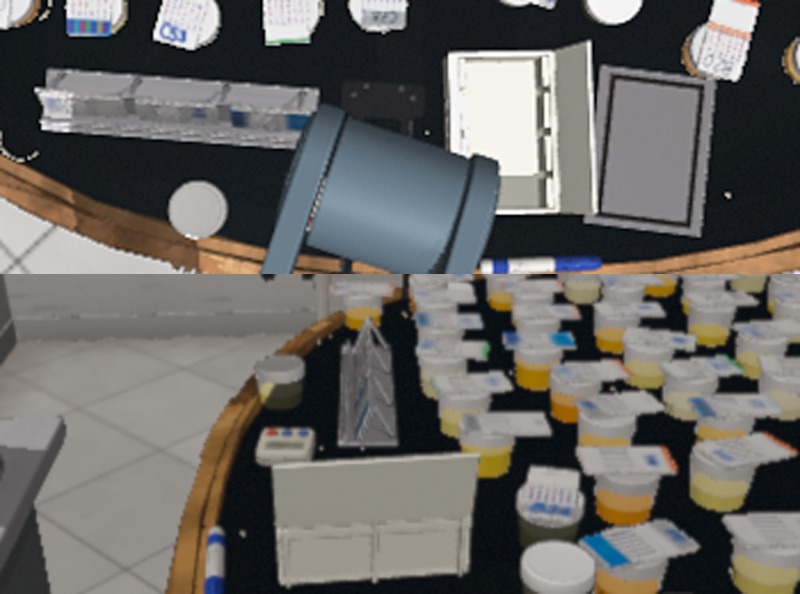

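jog_arm([
  [0, -40, 30, 0, 0, 0, 26],
  [0, -40, 30, 0, 0, 0, 26],
  [0, -40, 0, 0, 0, 0, 26],
  [0, -40, 0, 0, 0, 0, 26],
  [0, 0, 0, 0, 0, 0, 26],
  [0, 0, 0, 0, 0, 0, 26],
])

```text
time: 52.85
tcp_pos: [0.4381, -0.1727, 0.2843]
orientation: [3.132, 0.002, 1.534]
wrist_force: [0.9, -0.5, 0.3]
grip_width: 0.293
```

```bash
python3 - <<'E'
from h import *
p=shot('side');q=shot('top');a=p['img'];b=q['img']
print('timer',[(np.round(d['location'],3),round(d['confidence'],2)) for d in manip.tip_of(q,'bench_timer')])
cv2.imwrite('pics/c14.png',cv2.vconcat([cv2.resize(b[155:225,110:250],(600,300),interpolation=2),cv2.resize(a[140:210,210:350],(600,300),interpolation=2)])[:,:,::-1])
E
```

```text
timer [(array([ 0.427,  0.042, -0.005]), 0.58)]
```

View pics/c14.png

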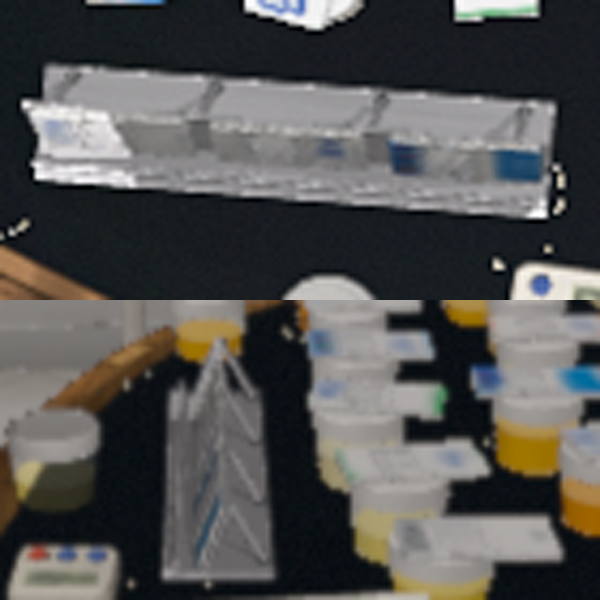

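The three cassettes lean in a row on the backstop, faces towards the robot (top crop, cols 25–545, rows 105–180). The timer stands free on the table and the arm is clear, so I'm handing in.

```bash
python3 -c "
from rig import manip
print(manip.sign_off())"
```

```text
the job is handed in; nothing more can be done
None
```

I finished the job in the order asked and handed it in at about 53 s of the 208 s allowed.

- **Timer:** it stands on the bare table at about (0.43, 0.04). On the first try a finger seems to have landed on its top. I opened the gripper, re-centred and gripped it properly.
- **Cover:** I levered it up against the back panel, pinched it there and laid it behind the rack, gasketed inside up. The checks put its inside face at z 4–7 mm, so it lies flat. After I laid it, it turned up about 15 mm further along x with the arm elsewhere. It stayed flat and clear of other things, so I left it.
- **Cassettes:** all three were there. Each was lowered until the trough floor pushed back at 11–14 N, then released. Both cameras find them about 100 mm apart at the three finger notches, leaning on the backstop. The last top view shows their printed faces towards the robot.
- **Left alone:** the network readings put both pots and the marker within about a centimetre of where they started, and the robot did not handle them.

**Check limits:** the pictures are too coarse to measure the cassettes' lean angle, so I judged it from the height and position of their centres. Some network readings disagreed or named the wrong thing, for example a "cassette" at the marker. I discarded those against the pictures and the sizes given.

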